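# Nudge the fixture plate onto its locating pins

### The job

The drilled fixture plate lies askew on its base, its far side propped on the tips of the two locating pins. Nudge it sideways with the fingertips, without picking it up, until both of its holes drop over the two pins and it lies flat on the base. Leave the tube offcut, the nut and the gas cup where they are, and finish with the hand clear.

Things in the scene. Friction and masses are not known exactly. Their poses are not given: they have to be found in the camera images.
- base: Fixed dark steel slab on the table, 12 mm thick (top at z = 12 mm). Its origin lies on the table under the point where the plate's centre belongs; x points to the far side, y left, z up. It spans x = -120 to +85 and y = -100 to +100 mm in this frame. Its yaw is that which the seated plate must have. It cannot move.
- pin_left (a point): Tip of the left locating pin of the base, at (15, 30) mm in the base's frame, 23 mm above the table (11 mm above the slab). Pins are bright steel, 12 mm in diameter for the lower 6 mm, then taper to 5 mm at the tip.
- pin_right (a point): Tip of the right pin, alike, at (15, -30) mm in the base's frame.
- plate_centre (a point): Centre (also half-way up) of the loose bright steel plate, 120 mm along its x, 140 mm along its y, 8 mm thick, about 0.45 kg; z is its upper normal. Two plain through holes, 15 mm in diameter, at (15, 30) and (15, -30) mm from the centre. On top four fixed round buttons, 14 mm wide, 5 mm high, at x = -35 and +42, y = -52 and +52 mm. Seated, its centre is 16 mm above the table over the base's origin.
- hole_left (a point): Centre of the left hole at the plate's underside; belongs on the left pin's axis, 12 mm above the table.
- hole_right (a point): Centre of the right hole at the plate's underside; belongs on the right pin's axis, 12 mm above the table.
- plate: The same plate; origin at the centre of its underside, same axes. At the start it is 16 to 34 mm too near along the base's x, up to 25 mm off to either side and up to 0.2 rad turned; its near edge lies on the slab, its far part on the pin tips (tilt about 0.11 rad). Seated it is level, with the base's yaw, and the pins show 3 mm above its top. It slides with moderate friction.
- tube_offcut: Bystander: loose piece of dark square tube, 40 x 85 x 40 mm, lying on the table left of the base, origin at the centre of its underside. Must not be moved.
- nut_m24: Bystander: loose large dark hexagon nut, 35 x 39 x 19 mm, on the table right of the base, origin at the centre of its underside. Must not be moved.
- gas_cup_3: Bystander: loose pinkish ceramic gas cup, 23 mm wide, 45 mm tall, standing on the table beyond the base, origin at the centre of its underside. Must not be moved.
Not all that is in view belongs to the job. There is more than one size of the plate; the job needs the middle-sized.

How it is judged:
At the end, for the whole second after the job is handed in: Each hole is over its own pin (centres within 3 mm), the plate lies flat on the base (underside within 1.5 mm of the slab, tilt under 0.025 rad) and at rest, and no bystander has moved by 20 mm (horizontal distance between hole_left and pin_left below 0.003 m and horizontal distance between hole_right and pin_right below 0.003 m and height (world z) of each of hole_left, hole_right below 0.0135 m and height (world z) of plate_centre below 0.0175 m and angle between plate's own z axis and vertical below 0.025 rad and linear speed of plate below 0.01 m/s and distance of each of tube_offcut, nut_m24, gas_cup_3 from where it was at the start of the episode below 0.02 m); the robot touches nothing.
It fails at once if the plate is lifted off: its centre more than 38 mm above the table, or it is tipped by more than 0.35 rad (height (world z) of plate_centre above 0.038 m or angle between plate's own z axis and vertical above 0.35 rad).
It fails at once if a bystander is moved by 20 mm or more (distance of any of tube_offcut, nut_m24, gas_cup_3 from where it was at the start of the episode above 0.02 m).
It also fails if it takes over 51 s, if anything falls off the work surface, if the arm or the gripper's body presses on something with over 40 N, if the wrist force passes 120 N, or if a joint passes its speed limit or range.

### The arm

A 6-joint arm with a two-finger parallel gripper is mounted at the origin on a cart in front of the work surface, level with it; the furniture and walls round the work are solid. World frame = base frame: x ahead of the robot, y to its left, z up, the work surface at z = 0. Lengths are in m, angles in rad, forces in N, time in s.
With the tool pointing down it reaches from about 0.35 to 0.85 m from the base axis. Payload 8.1 kg.
Tool frame: the origin (TCP) lies on the mounting face of the last link; the fingertips stand 186 mm ahead of it and the grasp point (between the pads) lies 167 mm ahead of it; z points along the fingers, y is the line along which they close (so a half turn about z gives the same grasp; the last joint's range is limited). The gripper opens to 93 mm and grips with 3 to 60 N. Pads are 15 mm wide; open, the fingers measure 128 mm over their backs; the gripper's body (75 mm by 188 mm) begins 65 mm behind the grasp point.
Start: joints at [-1.336, 0.13, 1.488, -0, 1.523, -0.085], TCP at [0.189, -0.57, 0.405] pointing down, gripper open.
Joint ranges: [-2.96, 2.96], [-0.89, 2.26], [0.02, 2.5], [-1.34, 4.48], [0, 2.73], [-2.66, 2.66]. Speed limits (rad/s): [2.39, 2.39, 2.79, 3.14, 3.14, 3.14].

### API

Orientations are given as a rotation vector (axis times angle).
In Python, from plant import * gives the robot as it stands. The module is installed in compiled form; this text tells all that it offers.
- The arm moves only by the tool arm_command, never from a script. Its argument "increments" is a list of rows, each a list of 6 numbers: the shift along the tool's x, y, z in units of 0.2 m (1.0 is 0.2 m), then the turn, a rotation vector about the tool's x, y, z in units of pi rad (1.0 is pi rad). A call has exactly 5 rows; each row is the pose to reach, as a shift and turn from the pose commanded when the call began, along the tool's axes at that moment, turning the shorter way round; what a row does not reach only later rows make up. A row lasts 1/8 s, in which the tool goes at most 62.5 mm and 10.7 degrees, less where a joint would pass 70% of its speed; a pose out of reach is approached as far as the arm can. A call with a number of a shift or a turn outside -1 to 1 is refused whole. A call with a gripper value outside its range is refused whole. "fingers" is the closure, from -1 (fully open) to 1 (shut), set as the call begins (left out, the last holds). The fingers move at their own pace and stop on an object; "force" is the grip in N (left out, the last holds). Time passes only in rows, so rows that repeat a pose let the fingers close, or fill a call up. It gives the time, the measured TCP pose, the force, the opening and the grip force at its end, in the units of the state.
- read_state(): the state, without advancing time (a new reading comes with each control period).
- read_camera(name): name is "scene" or "top" or "wrist"; returns a dict with "image" (384x512x3 uint8, red, green, blue), "fx", "fy", "cx", "cy" (pixels), "k1" (the pictures are not rectified: a ray, as slopes to the right and down, at radius r is drawn at 1 + k1 r^2 times it, then the intrinsics apply), "T" (4x4, takes a point from camera to world coordinates). Camera axes: x right, y down, z forward; pixel columns grow to the right and rows downward; lengths in m; the calibration is good to about 2 mm. A picture is of the moment at which its call begins. There is no depth.
- close_job(): hands the job in; it is judged then, once.
The state is a dict: "t": time; "q": joint angles; "dq": joint speeds; "joint_torque": joint torques, N m; "tool_pos": TCP position; "orientation": TCP orientation; "force": force on the tool from outside, world axes, zero at the start; "wrist_torque": the same for the moment, N m; "opening": finger opening in m; "gripper_force": force on a finger pad.
Only numpy, scipy, OpenCV 4.12 (cv2) and the standard library are available. Lean on these libraries where they do the work, as an engineer would, in place of code of your own. Each camera call takes 0.05 s, during which the arm holds its last target. There are 200 camera calls.

## Working session

There is one attempt and no reset: what is moved stays moved. The work goes in short steps, Python scripts to look and compute and a tool call to move; the robot and the scene stay as the last step left them, time stands still between calls to the robot, and variables do not carry over. Pictures are saved under pics/ and viewed, at most 10 in all, crops included, and the job is handed in when it is done.

Besides the shell and the picture viewer there is one more tool, called after "Emit:" by a JSON object that holds its "method" and its "body". arm_command: Moves the arm, as the interface text tells. Shifts and turns lie within -1 to 1; 1 stands for 0.2 m of shift or pi rad of turn. Its arguments: {"type":"object","properties":{"increments":{"type":"array","items":{"type":"array","items":{"type":"number","minimum":-1,"maximum":1}}},"fingers":{"type":"number"},"force":{"type":"number"}},"required":["increments"]}

```bash
mkdir -p pics
cat > h.py <<'E'
import numpy as np, cv2
from plant import *
from scipy.spatial.transform import Rotation as R
def snap(n,f=None):
    c=read_camera(n)
    if f: cv2.imwrite('pics/'+f,c['image'][:,:,::-1])
    return c
def ray(c,u,v):
    x,y=(u-c['cx'])/c['fx'],(v-c['cy'])/c['fy']
    a,b=x,y
    for _ in range(20):
        s=1+c['k1']*(a*a+b*b); a,b=x/s,y/s
    T=np.array(c['T']); return T[:3,3],T[:3,:3]@np.array([a,b,1])
def onz(c,u,v,z):
    o,d=ray(c,u,v); return o+d*(z-o[2])/d[2]
def proj(c,p):
    T=np.array(c['T']); q=T[:3,:3].T@(np.array(p)-T[:3,3]); a,b=q[0]/q[2],q[1]/q[2]
    s=1+c['k1']*(a*a+b*b); return np.array([c['fx']*a*s+c['cx'],c['fy']*b*s+c['cy']])
def tri(c1,p1,c2,p2):
    o1,d1=ray(c1,*p1);o2,d2=ray(c2,*p2)
    t=np.linalg.lstsq(np.c_[d1,-d2],o2-o1,rcond=None)[0]
    a,b=o1+d1*t[0],o2+d2*t[1]; return (a+b)/2,np.linalg.norm(a-b)
E
python3 - <<'E'
from h import *
a=snap('top','top0.png');b=snap('scene','scene0.png')
cv2.imwrite('pics/both.png',cv2.resize(np.vstack([a['image'],b['image']])[:,:,::-1],None,fx=.78,fy=.78))
for c in(a,b): print(c['fx'],c['k1'],np.round(c['T'],3).tolist())
print(read_state())
E
```

```text
369.75355103353223 -0.08107596200992354 [[0.031, -0.99, 0.14, 0.491], [-0.999, -0.029, 0.015, 0.129], [-0.011, -0.14, -0.99, 0.964], [0.0, 0.0, 0.0, 1.0]]
361.2562262864203 -0.04069065675124137 [[-0.599, -0.486, 0.636, -0.128], [-0.8, 0.37, -0.471, 0.668], [-0.007, -0.792, -0.611, 0.761], [0.0, 0.0, 0.0, 1.0]]
{'t': 0.1, 'q': array([-1.33639113e+00,  1.31077333e-01,  1.48915372e+00,  5.45123690e-06,
        1.52299896e+00, -8.54090143e-02]), 'dq': array([ 0.00021954, -0.00176697, -0.00130168, -0.00032087,  0.00204428,
        0.00116972]), 'joint_torque': array([ 1.19637076e-03, -5.61346436e+01, -4.93091369e+01,  7.69920344e-02,
        2.92280753e-02, -5.47625348e-05]), 'tool_pos': array([ 0.18860416, -0.56937371,  0.40380621]), 'orientation': array([-3.09990014e+00, -4.99964335e-01,  1.82804910e-04]), 'force': array([ 0.36410588, -0.38651205,  0.33628688]), 'wrist_torque': array([ 0.02343884, -0.0493363 ,  0.00935023]), 'gripper_force': 0.0, 'opening': 0.09276254771435276}
```

View pics/top0.png

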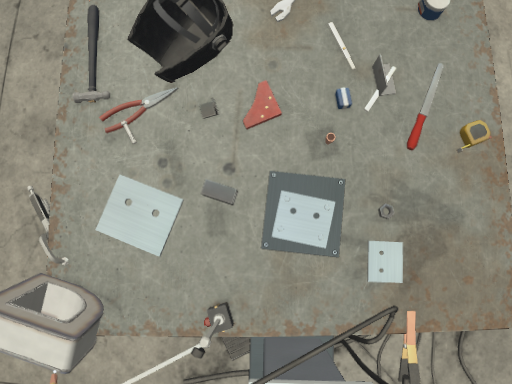

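View pics/scene0.png

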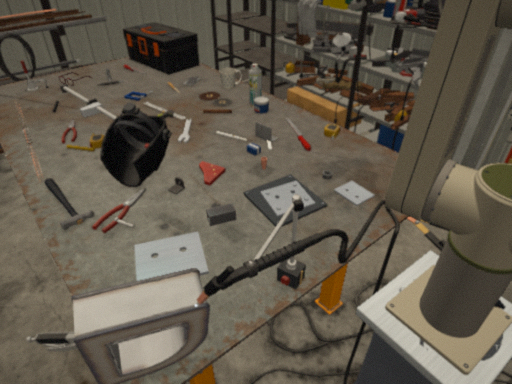

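The top view shows three drilled plates: a large one at (140,215), one lying on the dark base at (304,220) and a small one at (386,262). The one on the base is middle-sized and has four buttons, so it fits the description. The tube is at (220,192), the nut at (385,212) and the gas cup at (330,138). I'll confirm with an enlarged crop.

Run:
```python
from h import *
a=snap('top');w=snap('wrist')
im=a['image']; cv2.imwrite('pics/crop0.png',cv2.resize(im[160:265,200:410,::-1],None,fx=3.8,fy=3.8,interpolation=cv2.INTER_CUBIC))
g=im[160:265,250:355].astype(int); 
hsv=cv2.cvtColor(im,cv2.COLOR_RGB2HSV)
print(im[220,304],im[178,300],im[165,300])
# plate mask
m=np.zeros(im.shape[:2],np.uint8); m[165:262,255:352]=(im[165:262,255:352].min(2)>140)*255
cs,_=cv2.findContours(m,cv2.RETR_EXTERNAL,cv2.CHAIN_APPROX_NONE);c=max(cs,key=cv2.contourArea)
print(cv2.minAreaRect(c)); 
for p in cv2.boxPoints(cv2.minAreaRect(c)): print(p,onz(a,*p,.02))
for p in [(270.5,171.5),(345,178.5),(341,256),(262.5,248)]: print(p,onz(a,*p,.012))
s=read_state();T=np.eye(4);T[:3,:3]=R.from_rotvec(s['orientation']).as_matrix();T[:3,3]=s['tool_pos']
print(np.round(np.linalg.inv(T)@w['T'],4).tolist(),w['fx'],w['k1'],np.round(T,3).tolist())
```

```text
[183 198 199] [ 96 104 103] [141 142 128]
((303.1322937011719, 218.8765411376953), (55.58148956298828, 47.725975036621094), 11.9761323928833)
[270.99478 236.45343] [0.51362195 0.10881267 0.02      ]
[280.8981  189.76627] [0.63413349 0.08647503 0.02      ]
[335.2698  201.29965] [ 0.60827814 -0.05413442  0.02      ]
[325.3665  247.98682] [ 0.48851725 -0.02956201  0.02      ]
(270.5, 171.5) [0.68295457 0.11443827 0.012     ]
(345, 178.5) [ 0.67016415 -0.08118947  0.012     ]
(341, 256) [ 0.46926678 -0.07110628  0.012     ]
(262.5, 248) [0.48383981 0.12949753 0.012     ]
[[-0.0007, -0.9592, -0.2827, 0.0788], [1.0, -0.0007, -0.0003, -0.0001], [0.0001, -0.2827, 0.9592, 0.0202], [0.0, 0.0, 0.0, 1.0]] 334.1506929352631 -0.08618729311560411 [[0.949, 0.314, -0.0, 0.189], [0.314, -0.949, 0.001, -0.569], [0.0, -0.001, -1.0, 0.404], [0.0, 0.0, 0.0, 1.0]]
```

View pics/crop0.png

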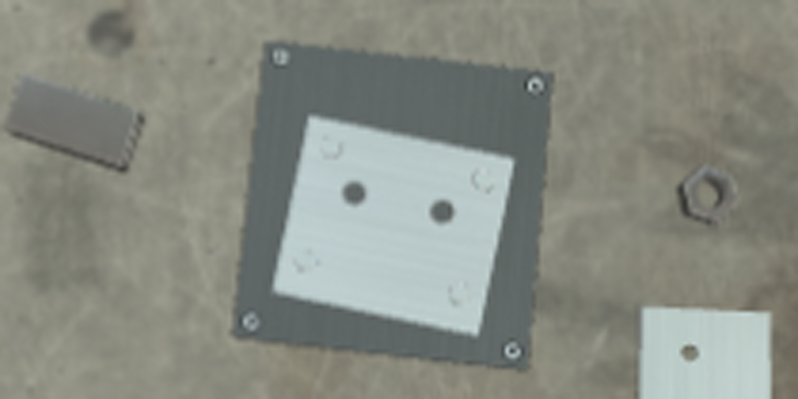

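The crop confirms the plate on the slab has buttons at (330,147), (482,180), (305,262) and (458,293), holes at (354,193) and (441,211), and is short of the pins. Next I'll check the height of the torch hose and stand, then move.

Run:
```python
from h import *
a=snap('top');b=snap('scene')
print(tri(a,(395,310),b,(346,236)),tri(a,(213,312),b,(297,204)),tri(a,(208,322),b,(297,204)))
print(onz(a,220,192,.04),onz(a,385,212,.019),onz(a,330,138,.045))
```

```text
(array([ 0.36692719, -0.1755474 , -0.09154671]), np.float64(0.15903889085111506)) (array([0.34928355, 0.21281242, 0.22527679]), np.float64(0.02560834397594195)) (array([0.33494329, 0.22229348, 0.23900702]), np.float64(0.018878210658467533))
[0.62086206 0.24107765 0.04      ] [ 0.5843324  -0.18347203  0.019     ] [ 0.76862179 -0.0356986   0.045     ]
```

Emit:
{"method": "arm_command", "body": {"increments": [[0.192, -0.145, 0, 0, 0, 0], [0.384, -0.29, 0, 0, 0, 0], [0.577, -0.435, 0, 0, 0, 0], [0.769, -0.58, 0, 0, 0, 0], [0.961, -0.725, 0, 0, 0, 0]]}}

```text
t: 0.92
tool_pos: [0.3262, -0.3701, 0.4048]
orientation: [3.101, 0.5, 0.0]
force: [0.6, 0.7, -0.4]
opening: 0.0927
gripper_force: 0.0
```

Emit:
{"method": "arm_command", "body": {"increments": [[0.192, -0.145, 0, 0, 0, 0], [0.384, -0.29, 0, 0, 0, 0], [0.577, -0.435, 0, 0, 0, 0], [0.769, -0.58, 0, 0, 0, 0], [0.961, -0.725, 0, 0, 0, 0]]}}

```text
t: 1.55
tool_pos: [0.463, -0.172, 0.4049]
orientation: [3.101, 0.5, 0.001]
force: [0.6, -0.4, 0.1]
opening: 0.0929
gripper_force: 0.0
```

Emit:
{"method": "arm_command", "body": {"increments": [[0.192, -0.145, 0, 0, 0, 0.025], [0.384, -0.29, 0, 0, 0, 0.05], [0.577, -0.435, 0, 0, 0, 0.075], [0.769, -0.58, 0, 0, 0, 0.1], [0.961, -0.725, 0, 0, 0, 0.123]]}}

```text
t: 2.17
tool_pos: [0.6, 0.0261, 0.4047]
orientation: [3.14, -0.108, 0.0]
force: [1.0, -1.2, 0.8]
opening: 0.0931
gripper_force: 0.0
```

Run:
```python
from h import *
snap('wrist','w1.png'); s=read_state(); print(s['tool_pos'],s['orientation'])
```

```text
[0.60164141 0.03032966 0.40422357] [-3.13679316e+00  1.10222147e-01 -1.60232558e-03]
```

View pics/w1.png

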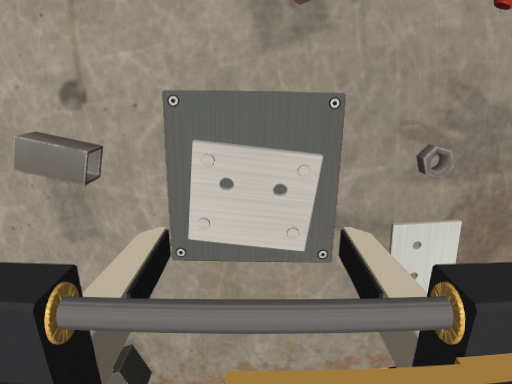

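The wrist view shows the slab corners at about (163,91), (345,94), (330,263) and (170,261). The plate corners are at (193,140), (323,154), (305,251) and (188,239), with holes at (227,184) and (280,189). Next I'll refine these by masks.

```bash
cat >> h.py <<'E'
def quad(m,k=None):
    cs,_=cv2.findContours(m,cv2.RETR_EXTERNAL,cv2.CHAIN_APPROX_NONE);c=cv2.convexHull(max(cs,key=cv2.contourArea))
    e=2.
    while True:
        p=cv2.approxPolyDP(c,e,True)
        if len(p)<=4: break
        e+=.5
    p=p[:,0].astype(float); s=[]
    cc=max(cs,key=cv2.contourArea)[:,0].astype(float)   # refine: line fit per side
    L=[]
    for i in range(len(p)):
        a,b=p[i],p[(i+1)%len(p)];d=(b-a)/np.linalg.norm(b-a);r=cc-a
        al=r@d;di=abs(r@np.array([-d[1],d[0]]))
        q=cc[(di<2.5)&(al>8)&(al<np.linalg.norm(b-a)-8)]
        vx,vy,x,y=cv2.fitLine(q.astype(np.float32),cv2.DIST_HUBER,0,.01,.01).ravel(); L.append(np.cross([x,y,1],[x+vx,y+vy,1]))
    o=[]
    for i in range(len(L)):
        x=np.cross(L[i-1],L[i]); o.append(x[:2]/x[2])
    o=np.array(o); # order: far-left, far-right, near-right, near-left in image
    g=o.mean(0); top=sorted([q for q in o if q[1]<g[1]],key=lambda q:q[0]); bot=sorted([q for q in o if q[1]>=g[1]],key=lambda q:-q[0])
    return np.array(top+bot)
def yaw(P): # FL FR NR NL
    x=(P[0]+P[1]-P[2]-P[3])[:2];y=(P[0]+P[3]-P[1]-P[2])[:2]
    v=x/np.linalg.norm(x)+np.array([y[1],-y[0]])/np.linalg.norm(y); return np.arctan2(v[1],v[0])
def pmask(im,roi):
    m=np.zeros(im.shape[:2],np.uint8);r0,r1,c0,c1=roi
    m[r0:r1,c0:c1]=(im[r0:r1,c0:c1].min(2)>140)*255; return cv2.morphologyEx(m,cv2.MORPH_OPEN,np.ones((5,5)))
def bmask(im,roi):
    m=np.zeros(im.shape[:2],np.uint8);r0,r1,c0,c1=roi;i=im[r0:r1,c0:c1].astype(int)
    m[r0:r1,c0:c1]=((i[...,2]-i[...,0]>=0)&(i.max(2)<130))*255; return cv2.morphologyEx(m,cv2.MORPH_OPEN,np.ones((5,5)))
def base(c,roi):
    q=quad(bmask(c['image'],roi));P=np.array([onz(c,*p,.012) for p in q]);w=yaw(P)
    o=P.mean(0)[:2]+.0175*np.array([np.cos(w),np.sin(w)]); return q,P,o,w
def tob(p,o,w): return R.from_euler('z',-w).as_matrix()[:2,:2]@(np.array(p)[:2]-o)*1000
def holes(c,roi,seeds):
    g=cv2.cvtColor(c['image'],cv2.COLOR_RGB2GRAY);out=[]
    for u,v in seeds:
        s=g[v-12:v+13,u-12:u+13];m=(s<140).astype(np.uint8)
        n,l,st,ce=cv2.connectedComponentsWithStats(m)
        k=1+np.argmin(np.hypot(*(ce[1:]-12).T)+ (st[1:,4]<15)*99); out.append(ce[k]+[u-12,v-12])
    return out
E
python3 - <<'E'
from h import *
c=snap('wrist');im=c['image']; print(im[120,250],im[70,250],im[200,250],im[255,250])
roi=(70,280,140,365)
q,P,o,w=base(c,roi);print(q.round(1).tolist(),'base',o,w,[np.linalg.norm(P[i]-P[i-1]).round(4) for i in range(4)])
p=quad(pmask(im,roi));Z=[.033,.033,.020,.020];Q=np.array([onz(c,*a,z) for a,z in zip(p,Z)]);print(p.round(1).tolist(),[tob(x,o,w).round(1) for x in Q],yaw(Q)-w,[np.linalg.norm(Q[i]-Q[i-1]).round(4) for i in range(4)],tob(Q.mean(0),o,w))
t=snap('top')
hs=holes(c,roi,[(227,184),(280,189)]);print(hs,[tob(onz(c,*h,.028),o,w).round(1) for h in hs])
for i,a in enumerate(hs):
    pass
E
```

```text
[96 99 93] [149 141 125] [189 183 176] [95 95 90]Traceback (most recent call last):
  File "<stdin>", line 4, in <module>
  File "h.py", line 54, in base
    q=quad(bmask(c['image'],roi));P=np.array([onz(c,*p,.012) for p in q]);w=yaw(P)
  File "h.py", line 24, in quad
    cs,_=cv2.findContours(m,cv2.RETR_EXTERNAL,cv2.CHAIN_APPROX_NONE);c=cv2.convexHull(max(cs,key=cv2.contourArea))
                                                                                      ~~~^^^^^^^^^^^^^^^^^^^^^^^^
ValueError: max() iterable argument is empty
```

```bash
sed -i "s/i\[...,0\]>=0)/i[...,0]>=-11)/" h.py
python3 - <<'E'
from h import *
c=snap('wrist');im=c['image']
roi=(70,280,140,365)
q,P,o,w=base(c,roi);print(q.round(1).tolist(),'base',o,w,[np.linalg.norm(P[i]-P[i-1]).round(4) for i in range(4)])
p=quad(pmask(im,roi));Z=[.033,.033,.020,.020];Q=np.array([onz(c,*a,z) for a,z in zip(p,Z)]);print(p.round(1).tolist(),[tob(x,o,w).round(1) for x in Q],yaw(Q)-w,[np.linalg.norm(Q[i]-Q[i-1]).round(4) for i in range(4)],tob(Q.mean(0),o,w))
hs=holes(c,roi,[(227,184),(280,189)]);print(hs,[tob(onz(c,*h,.028),o,w).round(1) for h in hs])
t=snap('top')
for a,b in zip(p,[(281,190),(335,201),(325,248),(271,236)]): print('tri',tri(c,a,t,b))
E
```

```text
[[165.1, 90.2], [348.1, 93.3], [332.1, 262.3], [174.0, 259.3]] base [0.59622283 0.02833494] -0.0844695124467839 [np.float64(0.2029), np.float64(0.1981), np.float64(0.2037), np.float64(0.1977)]
[[195.3, 140.7], [325.1, 156.1], [305.3, 251.2], [190.2, 238.5]] [array([32.4, 63.8]), array([ 18.7, -74.4]), array([-100.2,  -62.6]), array([-86.3,  75.7])] -0.09977124269106176 [np.float64(0.12), np.float64(0.1389), np.float64(0.1201), np.float64(0.139)] [-33.82551438   0.62784019]
[array([228.552, 183.472]), array([282.2605042 , 189.64705882])] [array([-15.1,  29.1]), array([-21. , -30.6])]
tri (array([0.63276965, 0.0880105 , 0.03211107]), np.float64(0.003308862222858467))
tri (array([ 0.60778756, -0.04988657,  0.0292859 ]), np.float64(0.00344780755761883))
tri (array([ 0.48854875, -0.02778579,  0.01544149]), np.float64(0.0031759336762936367))
tri (array([0.51549543, 0.11007066, 0.0189789 ]), np.float64(0.0028874146287426886))
```

Emit:
{"method": "arm_command", "body": {"increments": [[-0.13, 0, 0, 0, 0, 0], [-0.26, 0.005, 0, 0, 0, 0], [-0.4, 0.01, 0, 0, 0, 0], [-0.53, 0.01, 0, 0, 0, 0], [-0.65, 0.01, 0, 0, 0, 0]], "fingers": -0.29}}

```text
t: 3.0
tool_pos: [0.468, 0.0302, 0.4048]
orientation: [3.139, -0.106, 0.001]
force: [-0.1, -0.4, 0.9]
opening: 0.0603
gripper_force: 0.0
```

Emit:
{"method": "arm_command", "body": {"increments": [[0, 0, 0.25, 0, 0, 0], [0, 0, 0.5, 0, 0, 0], [0, 0, 0.75, 0, 0, 0], [0, 0, 0.9, 0, 0, 0], [0, 0, 0.96, 0, 0, 0]]}}

```text
t: 3.62
tool_pos: [0.4681, 0.0303, 0.2109]
orientation: [3.14, -0.106, -0.005]
force: [-0.2, 0.4, 0.9]
opening: 0.0599
gripper_force: 0.0
```

Run:
```python
from h import *
c=snap('wrist','w2.png'); s=read_state(); print(s['tool_pos'],s['orientation'],s['opening'],s['force'])
t=snap('top');q,P,o,w=base(t,(160,265,250,355));print(q.round(1).tolist(),'base',o,w)
```

```text
[0.46815484 0.03051202 0.21061215] [ 3.13962873 -0.10594025 -0.00482727] 0.06013772250899892 [-1.85575232 -0.06295915 -1.16853468]
[[342.0, 178.7], [nan, -inf], [279.0, 213584.7], [266.0, 168.9]] base [nan nan] nanh.py:40: RuntimeWarning: divide by zero encountered in divide
  x=np.cross(L[i-1],L[i]); o.append(x[:2]/x[2])
h.py:40: RuntimeWarning: invalid value encountered in divide
  x=np.cross(L[i-1],L[i]); o.append(x[:2]/x[2])
```

View pics/w2.png

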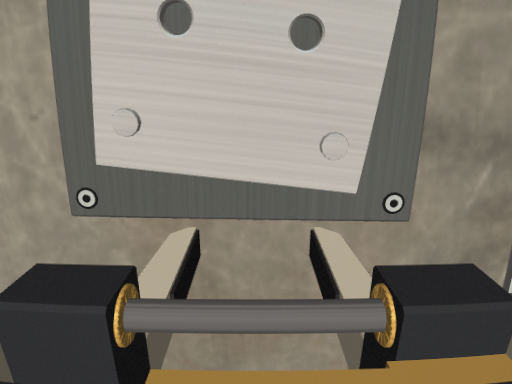

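The fingers are clear of the near edge. The plate's near edge runs from (96,165) to (357,192), and the slab's near edge from (72,216) to (410,220). I'll line up and push.

Emit:
{"method": "arm_command", "body": {"increments": [[0, -0.02, 0.0, 0, 0, 0.002], [0, -0.045, 0.02, 0, 0, 0.004], [0, -0.045, 0.05, 0, 0, 0.004], [0.04, -0.045, 0.05, 0, 0, 0.004], [0.08, -0.045, 0.05, 0, 0, 0.004]]}}

```text
t: 4.35
tool_pos: [0.4867, 0.0392, 0.2029]
orientation: [3.139, -0.124, 0.001]
force: [0.8, -0.3, 0.5]
opening: 0.06
gripper_force: 0.0
```

Emit:
{"method": "arm_command", "body": {"increments": [[0.025, 0, 0, 0, 0, 0], [0.05, 0, 0, 0, 0, 0], [0.075, 0, 0, 0, 0, 0], [0.1, 0, 0, 0, 0, 0], [0.115, 0, 0, 0, 0, 0]]}}

```text
t: 4.97
tool_pos: [0.5086, 0.0372, 0.2025]
orientation: [3.139, -0.125, -0.004]
force: [-6.9, -0.3, 5.3]
opening: 0.0599
gripper_force: 3.4
```

Run:
```python
from h import *
c=snap('wrist','w3.png'); s=read_state(); print(s['tool_pos'],s['orientation'],s['opening'],s['force'])
```

```text
[0.50885107 0.03716475 0.20255578] [ 3.13885554 -0.1246757  -0.00356423] 0.059866820013467985 [-4.83177995 -0.48756547  2.63425255]
```

View pics/w3.png

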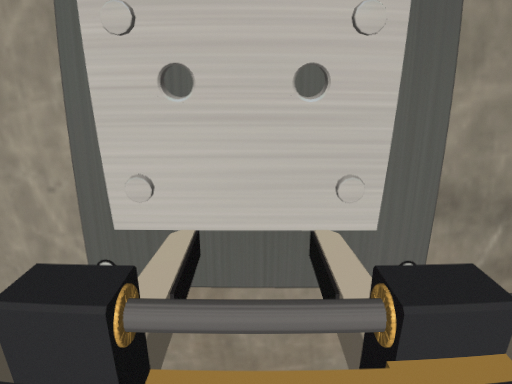

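The plate's near edge is flush with both fingers at row 230. The holes are at (177,81) and (311,81), and the plate sits left of the slab's mid-line. I'll quantify that from side lines.

```bash
cat >> h.py <<'E'
def edges(c,rows,lo,hi):
    """per row: slab left, plate left, plate right, slab right columns"""
    im=c['image'].astype(int); out=[]
    for r in rows:
        i=im[r]; pl=(i.min(1)>140); xs=np.where(pl[lo:hi])[0]+lo
        # longest bright run
        runs=np.split(xs,np.where(np.diff(xs)>14)[0]+1); run=max(runs,key=len); a,b=run[0],run[-1]+1
        sl=(i[:,2]-i[:,0]>=-11)
        l=a-5
        while l>0 and sl[l-3:l+1].any(): l-=1
        q=b+5
        while q<511 and sl[q:q+4].any(): q+=1
        out.append((r,l,a,b,q))
    return np.array(out)
def lateral(c,rows,zp):
    E=edges(c,rows,60,460); f=lambda k,z:np.array([onz(c,E[j,k],E[j,0],z(E[j,0]))[:2] for j in range(len(E))])
    S=[f(1,lambda r:.012),f(2,zp),f(3,zp),f(4,lambda r:.012)]
    L=[]
    for s in S:
        vx,vy,x,y=cv2.fitLine(s.astype(np.float32),cv2.DIST_HUBER,0,.001,.001).ravel()
        if vx<0: vx,vy=-vx,-vy
        L.append((np.arctan2(vy,vx),np.array([x,y])))
    return E,L
E
python3 - <<'E'
from h import *
c=snap('wrist'); rows=range(20,215,6)
# z of plate top: near edge .020 at row 230, hole row 81 ...
E,L=lateral(c,rows,lambda r:.020+.11*max(0,(230-r))/150*.062)
print(E[::6]); print([l[0] for l in L])
sw=(L[0][0]+L[3][0])/2;pw=(L[1][0]+L[2][0])/2;n=np.array([-np.sin(sw),np.cos(sw)])
ref=np.array([.56,.03]); at=lambda l,X:l[1]+np.array([np.cos(l[0]),np.sin(l[0])])*((X-l[1][0])/np.cos(l[0]))
for X in (.53,.56,.59):
    y=[at(l,X)@n for l in L]; print(X,'slab mid',(y[0]+y[3])/2,'w',y[0]-y[3],'plate mid',(y[1]+y[2])/2,'w',y[1]-y[2])
print('yaws',sw,pw)
E2=holes(c,None,[(177,81),(311,81)]);print(E2)
nl,nr=onz(c,115,230,.02),onz(c,378,230,.02);s1,s2=onz(c,200,289,.012),onz(c,300,289,.012);d=np.array([np.cos(sw),np.sin(sw)])
print('near edge over slab near',((nl+nr)/2-(s1+s2)/2)[:2]@d)
for h in E2: print(onz(c,*h,.0265)[:2]@d-(s1+s2)[:2]@d/2-.120, 'hole x in base (want .015)',onz(c,*h,.0265)[:2]@n)
E
```

```text
[[ 20  55  79 408 462]
 [ 56  59  85 404 458]
 [ 92 158 191 297 327]
 [128  67  96 393 448]
 [164  72 103 388 443]
 [200  77 109 382 437]]
[np.float32(-0.085961886), np.float32(-0.071069345), np.float32(-0.18335149), np.float32(0.042505387)]
0.53 slab mid 0.045638207 w 0.19848356 plate mid 0.054812547 w 0.13455616
0.56 slab mid 0.045635507 w 0.19462329 plate mid 0.0516159 w 0.1379827
0.59 slab mid 0.045632813 w 0.19076306 plate mid 0.048419252 w 0.14140922
yaws -0.02172825 -0.12721041
[array([177.,  81.]), array([310.98076923,  80.98076923])]
near edge over slab near 0.04101642283758283
-0.002020439456334455 hole x in base (want .015) 0.07801843258198755
-0.005628011049934822 hole x in base (want .015) 0.017982859212594418
```

```bash
cat > m.py <<'E'
from h import *
import sys
def meas(c,rows,zp,hs,nrow,srow,zh,sc=(200,300)):
    E,L=lateral(c,rows,zp); print([round(float(l[0]),4) for l in L])
    sw=(L[0][0]+L[3][0])/2;pw=(L[1][0]+L[2][0])/2
    d=np.array([np.cos(sw),np.sin(sw)]);n=np.array([-d[1],d[0]])
    hp=[onz(c,*h,zh)[:2] for h in holes(c,None,hs)]
    mid=(L[0][1]@n+L[3][1]@n)/2
    pm=lambda P:P@n-mid
    print('slab w',(L[0][1]-L[3][1])@n,'sw',sw,'pw',pw)
    for h in hp: print('hole y rel slab mid',pm(h)*1000)
    if srow:
        s=(onz(c,sc[0],srow,.012)+onz(c,sc[1],srow,.012))[:2]/2
        for h in hp: print('hole x',1000*((h-s)@d-.120))
    print('hole line yaw',np.arctan2(-(hp[0]-hp[1])[0],(hp[0]-hp[1])[1]),'dist',np.linalg.norm(hp[0]-hp[1]))
    s=read_state();t=s['tool_pos'][:2];print('tool y',pm(t)*1000,s['tool_pos'],s['orientation'],s['force'])
E
python3 - <<'E'
from m import *
c=snap('wrist'); rows=[r for r in range(20,215,4) if not 58<r<104]
meas(c,rows,lambda r:.020+.11*max(0,(230-r))/150*.077,[(177,81),(311,81)],230,289,.0283)
E
```

```text
[-0.0835, -0.0817, -0.0811, -0.085]
slab w 0.19836296 sw -0.0842373 pw -0.08142083
hole y rel slab mid 36.21778323947422
hole y rel slab mid -23.22517698986744
hole x -3.922940395136576
hole x -3.771619774320584
hole line yaw -0.08169165897152822 dist 0.05944315382801229
tool y 1.5571463291788739 [0.50873048 0.03720618 0.20250563] [ 3.13884100e+00 -1.24562342e-01 -2.69021527e-03] [-4.59050497 -0.51382804  3.04008688]
```

Yaw is aligned. The plate is 6.5 mm too far left and about 19 mm short. I'll back off, close the fingers and nudge its left side at mid-length.

Emit:
{"method": "arm_command", "body": {"increments": [[-0.05, 0, 0, 0, 0, 0], [-0.06, 0, 0, 0, 0, 0], [-0.06, 0, -0.1, 0, 0, 0], [-0.06, 0, -0.2, 0, 0, 0], [-0.06, 0, -0.3, 0, 0, 0]], "fingers": 1}}

```text
t: 5.75
tool_pos: [0.4968, 0.0384, 0.2635]
orientation: [-3.139, 0.124, -0.001]
force: [0.9, -0.0, 0.5]
opening: 0.0142
gripper_force: 0.0
```

Emit:
{"method": "arm_command", "body": {"increments": [[0.08, -0.11, 0, 0, 0, 0], [0.16, -0.22, 0, 0, 0, 0], [0.24, -0.33, 0, 0, 0, 0], [0.32, -0.44, 0, 0, 0, 0], [0.405, -0.55, 0, 0, 0, 0]]}}

```text
t: 6.38
tool_pos: [0.5869, 0.1424, 0.2629]
orientation: [-3.139, 0.124, -0.001]
force: [0.3, -0.1, 0.3]
opening: 0.0006
gripper_force: 0.0
```

Emit:
{"method": "arm_command", "body": {"increments": [[0, 0, 0.1, 0, 0, 0], [0, 0, 0.2, 0, 0, 0], [0, 0, 0.28, 0, 0, 0], [0, 0, 0.3, 0, 0, 0], [0, 0, 0.3, 0, 0, 0]]}}

```text
t: 7.0
tool_pos: [0.5862, 0.1412, 0.2024]
orientation: [3.139, -0.125, -0.001]
force: [0.0, -0.2, -0.1]
opening: 0.0003
gripper_force: 0.0
```

Run:
```python
from h import *
c=snap('wrist','w4.png'); s=read_state(); print(s['tool_pos'],s['orientation'],s['opening'],s['force'])
print(tob(s['tool_pos'],np.array([.5962,.0283]),-.084))
```

```text
[0.58657127 0.14136554 0.20313702] [-3.13901118e+00  1.24899994e-01 -8.73135497e-04] 0.0006348593062888286 [-0.50384251 -0.45250282  0.48169609]
[-19.08112348 111.85901628]
```

View pics/w4.png

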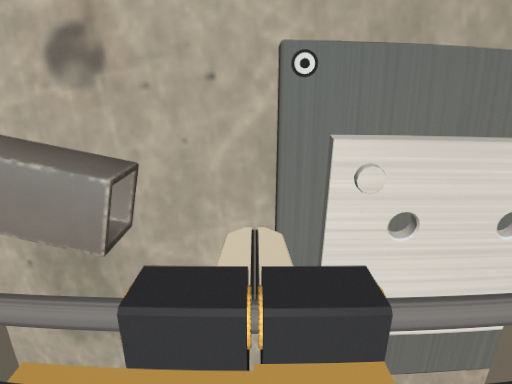

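The fingers are left of the plate: tips at (255,230), plate side at column 325, a gap of about 17 mm. The tube is well clear at the left. Nudging right.

Emit:
{"method": "arm_command", "body": {"increments": [[0, 0.03, 0, 0, 0, 0], [0, 0.06, 0, 0, 0, 0], [0, 0.08, 0, 0, 0, 0], [0, 0.095, 0, 0, 0, 0], [0, 0.11, 0, 0, 0, 0]]}}

```text
t: 7.68
tool_pos: [0.5847, 0.1196, 0.2029]
orientation: [-3.138, 0.125, -0.0]
force: [0.8, 2.6, -0.8]
opening: 0.0002
gripper_force: 1.4
```

```bash
cat > m2.py <<'E'
from h import *
def side(c,f=None):
    """view from left: slab left edge, far edge; holes"""
    im=c['image'];s=read_state();g=cv2.cvtColor(im,cv2.COLOR_RGB2GRAY)
    m=(g<150).astype(np.uint8)*0
    b=(im.min(2)>140).astype(np.uint8)
    inv=1-b
    n,l,st,ce=cv2.connectedComponentsWithStats(inv)
    H=[ce[i] for i in range(1,n) if 250<st[i,4]<1500 and .6<st[i,2]/st[i,3]<1.6 and 120<ce[i][1]<290 and ce[i][0]>300 and st[i,0]+st[i,2]<511]
    for h in H: print('hole px',h.round(1),'base',tob(onz(c,*h,.0283),np.array([.5962,.0283]),-.084).round(1))
    print(tob(s['tool_pos'],np.array([.5962,.0283]),-.084),s['force'])
E
python3 - <<'E'
from m2 import *
side(snap('wrist'))
E
```

```text
hole px [363.3 223.3] base [-3.1 35.6]
hole px [475.8 222.7] base [ -3.1 -24.5]
[-19.11458382  89.84809543] [-0.20896423  1.46337949  0.6358732 ]
```

Emit:
{"method": "arm_command", "body": {"increments": [[0, 0.006, 0, 0, 0, 0], [0, 0.012, 0, 0, 0, 0], [0, 0.018, 0, 0, 0, 0], [0, 0.024, 0, 0, 0, 0], [0, 0.028, 0, 0, 0, 0]]}}

```text
t: 8.35
tool_pos: [0.5842, 0.1141, 0.2028]
orientation: [-3.139, 0.124, -0.0]
force: [-0.3, 3.0, 1.1]
opening: 0.0007
gripper_force: 1.5
```

Run:
```python
from m2 import *
side(snap('wrist'))
```

```text
hole px [363.5 224. ] base [-3.5 29.8]
hole px [475.5 224.3] base [ -4.  -30.3]
[-19.13946883  84.32550831] [0.12654766 2.69816931 1.2053664 ]
```

Emit:
{"method": "arm_command", "body": {"increments": [[0, -0.03, 0, 0, 0, 0], [0, -0.06, 0, 0, 0, 0], [0, -0.06, -0.1, 0, 0, 0], [0, -0.06, -0.2, 0, 0, 0], [0, -0.06, -0.3, 0, 0, 0]]}}

```text
t: 9.02
tool_pos: [0.5856, 0.126, 0.2653]
orientation: [-3.139, 0.124, -0.003]
force: [0.1, -0.2, 0.8]
opening: 0.0004
gripper_force: 0.0
```

Emit:
{"method": "arm_command", "body": {"increments": [[-0.08, 0.1, 0, 0, 0, 0], [-0.16, 0.2, 0, 0, 0, 0], [-0.24, 0.3, 0, 0, 0, 0], [-0.32, 0.39, 0, 0, 0, 0], [-0.405, 0.48, 0, 0, 0, 0]], "fingers": -0.29}}

```text
t: 9.65
tool_pos: [0.4966, 0.0361, 0.2644]
orientation: [3.139, -0.125, 0.003]
force: [-0.2, 0.9, 0.1]
opening: 0.0461
gripper_force: 0.0
```

Emit:
{"method": "arm_command", "body": {"increments": [[0, 0, 0.1, 0, 0, 0], [0, 0, 0.2, 0, 0, 0], [0, 0, 0.28, 0, 0, 0], [0, 0, 0.3, 0, 0, 0], [0, 0, 0.3, 0, 0, 0]]}}

```text
t: 10.28
tool_pos: [0.497, 0.0368, 0.2031]
orientation: [-3.139, 0.124, -0.0]
force: [-0.1, 0.6, 0.7]
opening: 0.0601
gripper_force: 0.0
```

Emit:
{"method": "arm_command", "body": {"increments": [[0.02, 0, 0, 0, 0, 0], [0.04, 0, 0, 0, 0, 0], [0.06, 0, 0, 0, 0, 0], [0.08, 0, 0, 0, 0, 0], [0.09, 0, 0, 0, 0, 0]]}}

```text
t: 10.9
tool_pos: [0.5142, 0.0354, 0.2026]
orientation: [-3.139, 0.124, 0.005]
force: [-8.8, 0.3, 8.8]
opening: 0.06
gripper_force: 4.7
```

Run:
```python
from m import *
c=snap('wrist','w5.png'); s=read_state();print(tob(s['tool_pos'],np.array([.5962,.0283]),-.084),s['force'],s['opening'])
for h in holes(c,None,[(190,81),(324,81)]): print(h,tob(onz(c,*h,.028),np.array([.5962,.0283]),-.084).round(1))
```

```text
[-82.14818923   0.18331326] [-7.23881586  0.14589203  5.84142205] 0.06032443895837555
[189.79478827  81.01954397] [ 0.7 29.2]
[323.92431562  80.92753623] [  1.  -30.4]
```

View pics/w5.png

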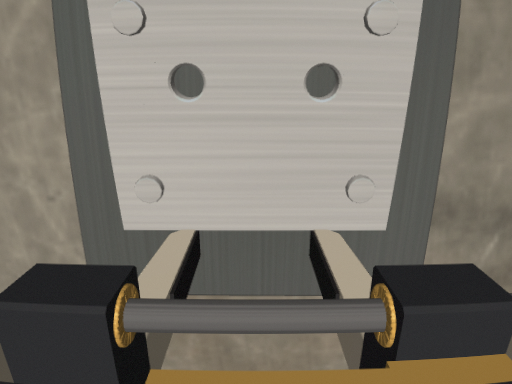

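The plate is flush with both fingers, holes at (190,81) and (324,81). That puts it within about 0.6 mm laterally and about 14 mm short in x. Pushing on.

Emit:
{"method": "arm_command", "body": {"increments": [[0.014, 0, 0, 0, 0, 0], [0.028, 0, 0, 0, 0, 0], [0.04, 0, 0, 0, 0, 0], [0.05, 0, 0, 0, 0, 0], [0.055, 0, 0, 0, 0, 0]]}}

```text
t: 11.58
tool_pos: [0.5259, 0.0344, 0.2028]
orientation: [-3.139, 0.125, 0.0]
force: [-2.7, 0.4, 2.7]
opening: 0.06
gripper_force: 1.7
```

Run:
```python
from m import *
c=snap('wrist','w6.png'); s=read_state();print(tob(s['tool_pos'],np.array([.5962,.0283]),-.084),s['force'],s['opening'])
```

```text
[-70.65551998   0.21954759] [-2.28922977 -0.62032508  1.99049076] 0.06007210541429547
```

View pics/w6.png

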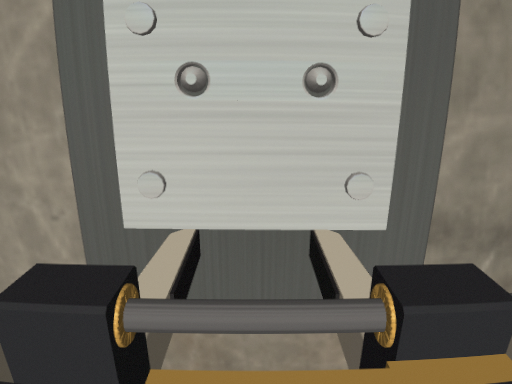

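Both pins show in the holes at (193,78) and (320,79). The hole spacing shrank from 134 to 127 px, so the far side has dropped. I'll retreat and verify.

Emit:
{"method": "arm_command", "body": {"increments": [[-0.05, 0, 0, 0, 0, 0], [-0.1, 0, 0, 0, 0, 0], [-0.1, 0, -0.15, 0, 0, 0], [-0.1, 0, -0.3, 0, 0, 0], [-0.1, 0, -0.4, 0, 0, 0]]}}

```text
t: 12.25
tool_pos: [0.5054, 0.0361, 0.2843]
orientation: [-3.139, 0.124, -0.003]
force: [0.5, 0.1, -0.2]
opening: 0.06
gripper_force: 0.0
```

Emit:
{"method": "arm_command", "body": {"increments": [[0.1, 0, 0, 0, 0, 0], [0.2, 0, 0, 0, 0, 0], [0.22, 0, 0, 0, 0, 0], [0.22, 0, 0, 0, 0, 0], [0.22, 0, 0, 0, 0, 0]]}}

```text
t: 12.88
tool_pos: [0.5489, 0.0327, 0.2825]
orientation: [-3.139, 0.124, 0.001]
force: [0.1, 0.2, 0.6]
opening: 0.0598
gripper_force: 0.0
```

Run:
```python
from h import *
c=snap('wrist'); im=c['image'];cv2.imwrite('pics/w7.png',im[:,:,::-1])
s=read_state();O=np.array([.5962,.0283]);print(tob(s['tool_pos'],O,-.084),s['force'])
m=(im.min(2)>140).astype(np.uint8);m[250:]=0;m[:, :100]=0;m[:,420:]=0
q=quad(cv2.morphologyEx(m,cv2.MORPH_OPEN,np.ones((5,5))));Q=np.array([onz(c,*p,.02) for p in q])
print(q.round(1).tolist(),[tob(x,O,-.084).round(1) for x in Q],[np.linalg.norm(Q[i]-Q[i-1]).round(4) for i in range(4)],tob(Q.mean(0),O,-.084),yaw(Q))
```

```text
[-47.38807824   0.34920152] [ 0.16986042 -0.69667426  0.03031299]
[[154.3, 50.7], [357.5, 53.0], [344.1, 216.1], [164.9, 214.6]] [array([59.2, 69.7]), array([ 58.3, -70.2]), array([-61.4, -69.6]), array([-60.7,  70. ])] [np.float64(0.1199), np.float64(0.1399), np.float64(0.1197), np.float64(0.1397)] [-1.14793416 -0.03033679] -0.08869461970779169
```

View pics/w7.png

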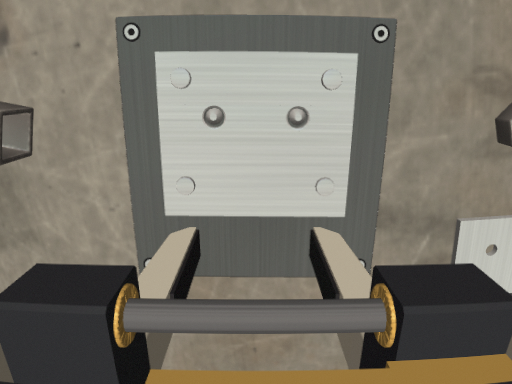

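The plate is flat: all four sides measure 120 x 140 mm when cast onto z = 20 mm. Both pins are in their holes at (213,116) and (297,117), the centre is within about 1 mm, and the hand is clear. Handing in.

```bash
python3 -c "
from plant import *
print(close_job())"
```

```text
the job is handed in; nothing more can be done
None
```

The job is handed in (no verdict was returned): my last wrist view showed the plate flat on the base with both holes over the pins, centre about 1 mm off; the hand was clear, and I never went near the tube, nut or gas cup (not re-measured).

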